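Charge the glaze mill jar with stones from the drawer

TASK

Pull the drawer, which stands ajar, right open and put every milling stone in it through the neck of one of the two mill jars, so that none is left outside: the jar glazed in the colour of the test tile that lies in the white-framed place on the tile board. Then push the drawer fully shut again, and leave the brush mug and the closed glaze bottle where they stand.

Things in the scene. Friction and masses are not known exactly. Their poses are not given: they have to be found in the camera images.
- cabinet: Flat green-painted drawer unit (pale wooden drawer front) fixed to the bench, 260 deep (x) x 260 wide (y) x 76 mm high. Origin: middle of the lower front edge of its case, on the bench, just behind the drawer's front panel. The case reaches 260 mm from it along its +x; the drawer slides out along its -x (towards the robot). It does not move.
- drawer (a joint): The unit's one drawer: 0 = shut, grows to 0.19 m = stopped fully out, with the whole inside clear of the unit. It stays where it is left and slides with about 2 N of friction. It starts 30 to 45 mm ajar.
- drawer_in (a point): Centre of the drawer's inner floor, 14 mm above the bench; moves with the drawer. The inside measures 195 (unit's x) x 228 mm (unit's y), even about this point. Side and back walls only 14 mm high above the floor (4 to 5 mm thick); front panel 12 mm thick, 260 wide, its top edge 62 mm above the bench.
- drawer_handle (a point): Centre of the drawer's steel bar handle, 45 mm above the bench: a round bar 10 mm thick, 120 mm long along the unit's y, 40 mm out from the front panel's face (35 mm clear gap behind the bar, open above and below; the bar's two end posts are at its ends). Moves with the drawer.
- board: Dark wooden tile board fixed to the bench, 90 x 180 x 8 mm, with two places for glaze test tiles side by side along its y. Origin: centre of its underside.
- board_next (a point): Centre of the board's place with the raised white frame: the tile here names the glaze to be milled next.
- board_waiting (a point): Centre of the board's plain, unframed place: the tile here is for later.
- tile_blue: Blue glaze test tile, 56 x 56 x 6 mm, lying in one of the two places of the board (fixed there). Origin: centre of its underside.
- tile_yellow: Yellow glaze test tile, the same size, lying in the other place. Origin: centre of its underside.
- jar_blue: White stoneware mill jar, shoulder, neck and lip glazed blue, fixed upright by a black rubber foot (140 mm diameter, 8 high). Origin: centre of the foot's underside. Jar 124 mm diameter up to 123 mm above the bench, a shoulder to a neck (62 outside, 52 inside) from 153 to 175 mm, then a lip flaring to 72 inside, 82 outside at the rim, 190 mm up. Floor 14 mm up, with a cone 50 high in its middle; empty at first.
- jar_blue_mouth (a point): Centre of the blue jar's mouth, at the height of its rim.
- jar_yellow: White stoneware mill jar, shoulder, neck and lip glazed yellow, fixed upright by a black rubber foot (140 mm diameter, 8 high). Origin: centre of the foot's underside. Jar 124 mm diameter up to 123 mm above the bench, a shoulder to a neck (62 outside, 52 inside) from 153 to 175 mm, then a lip flaring to 72 inside, 82 outside at the rim, 190 mm up. Floor 14 mm up, with a cone 50 high in its middle; empty at first.
- jar_yellow_mouth (a point): Centre of the yellow jar's mouth, at the height of its rim.
- stone0_center (a point): White alumina milling stone, an eight-sided prism 26 mm across the flats (28 mm across corners) and 30 mm high, about 60 g; this point is its centre, z along the prism's axis, flats facing its x and y axes and the diagonals. At first it stands upright on the drawer's floor. It may be absent.
- stone1_center (a point): White alumina milling stone, an eight-sided prism 26 mm across the flats (28 mm across corners) and 30 mm high, about 60 g; this point is its centre, z along the prism's axis, flats facing its x and y axes and the diagonals. At first it stands upright on the drawer's floor. It may be absent.
- stone2_center (a point): White alumina milling stone, an eight-sided prism 26 mm across the flats (28 mm across corners) and 30 mm high, about 60 g; this point is its centre, z along the prism's axis, flats facing its x and y axes and the diagonals. At first it stands upright on the drawer's floor. It may be absent.
- stone3_center (a point): White alumina milling stone, an eight-sided prism 26 mm across the flats (28 mm across corners) and 30 mm high, about 60 g; this point is its centre, z along the prism's axis, flats facing its x and y axes and the diagonals. At first it stands upright on the drawer's floor. It may be absent.
- stone4_center (a point): White alumina milling stone, an eight-sided prism 26 mm across the flats (28 mm across corners) and 30 mm high, about 60 g; this point is its centre, z along the prism's axis, flats facing its x and y axes and the diagonals. At first it stands upright on the drawer's floor. It may be absent.
- stone5_center (a point): White alumina milling stone, an eight-sided prism 26 mm across the flats (28 mm across corners) and 30 mm high, about 60 g; this point is its centre, z along the prism's axis, flats facing its x and y axes and the diagonals. At first it stands upright on the drawer's floor. It may be absent.
- stone6_center (a point): White alumina milling stone, an eight-sided prism 26 mm across the flats (28 mm across corners) and 30 mm high, about 60 g; this point is its centre, z along the prism's axis, flats facing its x and y axes and the diagonals. At first it stands upright on the drawer's floor. It may be absent.
- stone7_center (a point): White alumina milling stone, an eight-sided prism 26 mm across the flats (28 mm across corners) and 30 mm high, about 60 g; this point is its centre, z along the prism's axis, flats facing its x and y axes and the diagonals. At first it stands upright on the drawer's floor. It may be absent.
- brush_mug: Bystander: blue ceramic mug, 80 mm diameter, 90 mm high, with brushes sticking out to 250 mm. Origin: centre of its underside.
- glaze_bottle: Bystander: closed brown glaze bottle, 66 mm diameter, 150 mm high. Origin: centre of its underside.
There are look-alikes about, which are no part of the job. Of the things like the board, leave any that is red; of the rest the larger one is meant.

How it is judged:
By the outcome, as a careful person would: the job done as asked, in the order asked, and still so for the second after the job is handed in, with the robot touching nothing.
Of stone0, stone1, stone2, stone3, stone4, stone5, stone6, stone7 only 6 to 8 are there at a start; the rules pass over those that are not, and their reading is None.
At some moment in a run one of stone0, stone1, stone2, stone3, stone4, stone5, stone6, stone7 may be knocked a few centimetres aside while the robot is not near it.
Once in a run the grip may slacken for a moment while it holds something.
It also fails if it takes over 210 s, if anything falls off the work surface, if the arm or the gripper's body presses on something with over 40 N, if the wrist force passes 120 N, or if a joint passes its speed limit or range.

ROBOT

A 6-joint arm with a two-finger parallel gripper is mounted at the origin on the work surface. World frame = base frame: x ahead of the robot, y to its left, z up, the work surface at z = 0. Lengths are in m, angles in degrees, forces in N, time in s.
With the tool pointing down it reaches from about 0.4 to 0.825 m from the base axis. Payload 7 kg.
Tool frame: the origin (TCP) lies midway between the tips of the shut fingers; the grasp point (between the pads) lies 19 mm behind it; z points along the fingers, y is the line along which they close (so a half turn about z gives the same grasp; the last joint's range is limited). The gripper opens to 88 mm and grips with 3 to 60 N. Pads are 19 mm wide; open, the fingers measure 130 mm over their backs; the gripper's body (78 mm by 193 mm) begins 47 mm behind the grasp point.
Start: joints at [87.84, 20.546, 0.682, 0, -70.136, -16.507], TCP at [0.216, 0.639, 0.227] pointing down, gripper open.
Joint ranges: [-176.03, 176.03], [-82.01, 121.73], [-58.28, 71.71], [-173.87, 95.51], [-174.79, -0.11], [-173.66, 173.66]. Speed limits (degrees/s): [136.94, 136.94, 172.46, 180, 180, 180].

INTERFACE

Orientations are given as [roll, pitch, yaw] about the fixed x, y, z axes, in that order (R = Rz(yaw) Ry(pitch) Rx(roll)).
In Python, from plant import r gives the robot as it stands. The module is installed in compiled form; this text tells all that it offers.
- The arm moves only by the tool play_rows, never from a script. Its argument "rows" is a list of rows, each an object with "slide": the shift along the tool's x, y, z as a fraction of full scale, a list of three; "delta_rot": the turn, a rotation vector about the tool's x, y, z as a fraction of full scale, a list of three; "fingers": the opening, from -1 (shut) to 1 (fully open). In form: [{"slide": [x, y, z], "delta_rot": [rx, ry, rz], "fingers": fingers}, ...]. A call has 1 to 8 rows; each row shifts and turns the commanded pose from where the row before left it, along the tool's axes as they then stand; what a row does not reach is not made up. Full scale, the value 1, is 0.15 m for a shift and 0.08 rad for a turn. A row lasts 1/8 s, in which the tool goes at most 62.5 mm and 10.7 degrees, less where a joint would pass 70% of its speed; a pose out of reach is approached as far as the arm can. A call with a number of a shift or a turn outside -1 to 1 is refused whole. A call with a gripper value outside its range is refused whole. The fingers move at their own pace and stop on an object; "squeeze" is the grip in N (left out, the last holds). Time passes only in rows, so rows that do not move let the fingers close. It gives the time, the measured TCP pose, the force, the opening and the grip force at its end, in the units of the state.
- r.get_state(): the state, without advancing time (a new reading comes with each control period).
- r.capture(name): name is "scene" or "top"; returns a dict with "image" (480x640x3 uint8, blue, green, red), "fx", "fy", "cx", "cy" (pixels), "distortion" ([k1, k2, p1, p2, k3] as OpenCV has them; the pictures are not rectified), "R" (3x3) and "t" (3): a world point X has camera coordinates R X + t. Camera axes: x right, y down, z forward; pixel columns grow to the right and rows downward; lengths in m; the calibration is good to about 2 mm. A picture is of the moment at which its call begins. There is no depth.
- r.close_job(): hands the job in; it is judged then, once.
The state is a dict: "time_s": time; "joints": joint angles; "qd": joint speeds; "joint_torque": joint torques, N m; "tcp_pos": TCP position; "eef_rot": TCP orientation; "contact_force": force on the tool from outside, world axes, zero at the start; "moment": the same for the moment, N m; "gripper_width": finger opening in m; "gripper_force": force on a finger pad.
Only numpy, scipy, OpenCV 4.12 (cv2) and the standard library are available. Lean on these libraries where they do the work, as an engineer would, in place of code of your own. Each camera call takes 0.05 s, during which the arm holds its last target. There are 200 camera calls.

## Working session

There is one attempt and no reset: what is moved stays moved. The work goes in short steps, Python scripts to look and compute and a tool call to move; the robot and the scene stay as the last step left them, time stands still between calls to the robot, and variables do not carry over. Pictures are saved under pics/ and viewed, at most 14 in all, crops included, and the job is handed in when it is done.

Besides the shell and the picture viewer there is one more tool, called after "Call:" as a command line: name --argument value ..., lists and objects as JSON in quotes. play_rows: Moves the arm, as the interface text tells. Shift numbers are shares of 0.15 m and turn numbers shares of 0.08 rad, none past 1 either way. Its arguments: {"type":"object","properties":{"rows":{"type":"array"},"squeeze":{"type":"number"}},"required":["rows"]}

```bash
mkdir -p pics
cat > h.py <<'E'
import numpy as np,cv2
from plant import r
def cap(n):
    c=r.capture(n); c['K']=np.array([[c['fx'],0,c['cx']],[0,c['fy'],c['cy']],[0,0,1]]); c['D']=np.array(c['distortion']); c['R']=np.array(c['R']); c['t']=np.array(c['t']); return c
def w(c,px,z):
    p=cv2.undistortPoints(np.array(px,float).reshape(-1,1,2),c['K'],c['D']).reshape(-1,2)
    d=np.c_[p,np.ones(len(p))]@c['R']; o=-c['R'].T@c['t']
    return o+d*((z-o[2])/d[:,2])[:,None]
def proj(c,X):
    return cv2.projectPoints(np.array(X,float).reshape(-1,1,3),cv2.Rodrigues(c['R'])[0],c['t'],c['K'],c['D'])[0].reshape(-1,2)
E
python3 - <<'E'
from h import *
for n in('scene','top'):
    c=cap(n); cv2.imwrite(f'pics/{n}0.png',c['image']); print(n,-c['R'].T@c['t'],c['R'][2],c['fx'])
print(r.get_state())
E
```

```text
scene [1.70890307 0.17999808 1.17533718] [-0.70418067 -0.1649572  -0.69059301] 595.9449878375852
top [ 0.43256681 -0.05324441  1.59900691] [ 0.13007106  0.0036542  -0.99149794] 576.6209276819678
{'time_s': 0.1, 'joints': array([ 8.78397107e+01,  2.05865201e+01,  6.39318639e-01, -1.67442136e-02,
       -7.01374415e+01, -1.65054482e+01]), 'qd': array([-0.00179808, -0.06561382,  0.23250392,  0.05163207,  0.02100817,
        0.0693201 ]), 'joint_torque': array([-4.62521766e-04, -5.84159768e+01,  2.93751061e+01,  7.01533824e+00,
        1.01758653e-02, -5.24193570e-05]), 'tcp_pos': array([0.21593905, 0.63905959, 0.22573091]), 'eef_rot': array([ 1.79914372e+02, -8.95674446e-03, -1.86714315e+01]), 'contact_force': array([ 0.05005414, -0.21176298, -0.74546678]), 'moment': array([-0.04608546, -0.02448712, -0.04787441]), 'gripper_force': 0.0, 'gripper_width': 0.08743797042791228}
```

View pics/scene0.png

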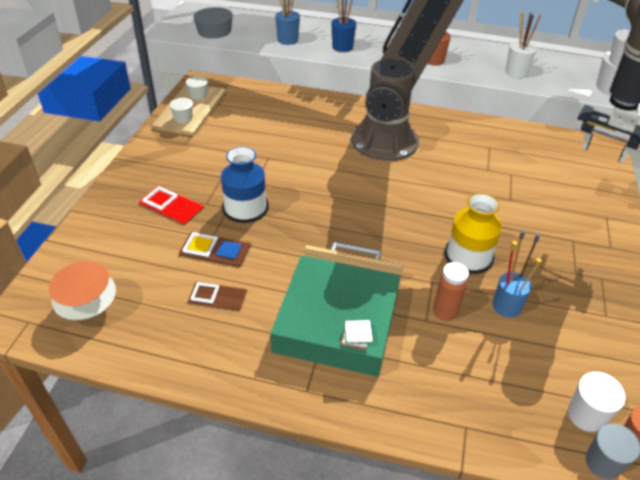

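View pics/top0.png

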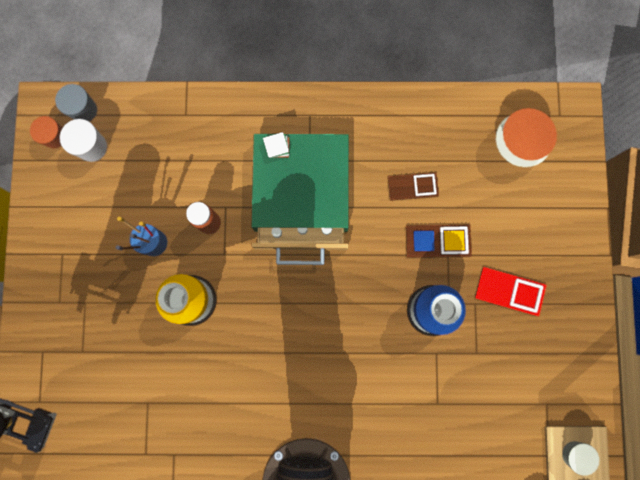

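The scene shows the large board at (215,248), the red one at (172,204) and a small one at (218,295). In the top view the candidates are: large board (438,240) with yellow in the white frame at (455,240) and blue plain at (425,241); small brown board (413,186) with an empty frame; red board (510,291). The jars are yellow at (182,298) and blue at (437,310). So far this points to the yellow jar, which I'll check with a crop.

Run:
```python
from h import *
c=cap('top'); im=c['image']
a=cv2.resize(im[205:345,140:340],None,fx=4,fy=4,interpolation=cv2.INTER_CUBIC)[:560]
b=cv2.resize(im[170:310,380:560],None,fx=2,fy=2)
cv2.imwrite('pics/c1.png',a); 
print('handle',w(c,[(277,262),(324,262)],.045)); print('front edge',w(c,[(258,246),(346,246)],.062))
print('case corners',w(c,[(254,134),(348,134),(348,228),(253,228)],.076))
print('mouthY',w(c,[(174,297)],.19),'mug',w(c,[(148,240)],.09),'bottle',w(c,[(199,215)],.15),'board',w(c,[(455,240),(425,241)],.014))
full=np.zeros((560,800,3),np.uint8); full[:,:800]=a; full[:200,540:]=cv2.resize(b,(260,200)); cv2.imwrite('pics/c1.png',full)
```

```text
handle [[ 0.58553686  0.08110541  0.045     ]
 [ 0.5857771  -0.04615925  0.045     ]]
front edge [[ 0.62696414  0.13129593  0.062     ]
 [ 0.62738104 -0.10524134  0.062     ]]
case corners [[ 0.93391925  0.14595926  0.076     ]
 [ 0.93414183 -0.11107781  0.076     ]
 [ 0.67411449 -0.11024238  0.076     ]
 [ 0.67370258  0.1438368   0.076     ]]
mouthY [[0.48501293 0.31888771 0.19      ]] mug [[0.63891421 0.41972323 0.09      ]] bottle [[0.69538616 0.2729601  0.15      ]] board [[ 0.65077018 -0.40929582  0.014     ]
 [ 0.64782488 -0.32598864  0.014     ]]
```

View pics/c1.png

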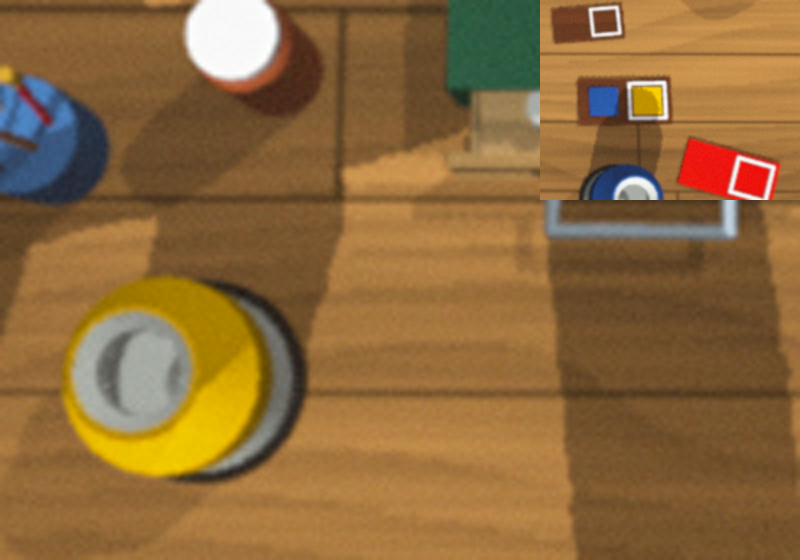

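The crop confirms it: the yellow tile lies in the white frame of the larger, non-red board, so the jar is the yellow one, with its mouth at about (173,298). The handle bar is at row 261.5. I'll turn the tool to yaw 0 and go to the handle gap.

Call:
play_rows --rows '[{"slide":[0,0,-0.05],"delta_rot":[0,0,-1],"fingers":-1},{"slide":[0,0,-0.05],"delta_rot":[0,0,-1],"fingers":-1},{"slide":[0,0,-0.05],"delta_rot":[0,0,-1],"fingers":-1},{"slide":[0,0,-0.05],"delta_rot":[0,0,-1],"fingers":-1},{"slide":[0,0,0],"delta_rot":[0,0,-0.07],"fingers":-1},{"slide":[0,0,0],"delta_rot":[0,0,0],"fingers":-1}]' --squeeze 20

```text
time_s: 0.9
tcp_pos: [0.2159, 0.6392, 0.256]
eef_rot: [180.0, 0.0, -0.1]
contact_force: [-1.0, -0.2, 0.4]
gripper_width: 0.0331
gripper_force: 0.0
```

Call:
play_rows --rows '[{"slide":[0.217,0.345,0],"delta_rot":[0,0,0],"fingers":-1},{"slide":[0.217,0.345,0],"delta_rot":[0,0,0],"fingers":-1},{"slide":[0.217,0.345,0],"delta_rot":[0,0,0],"fingers":-1},{"slide":[0.217,0.345,0],"delta_rot":[0,0,0],"fingers":-1},{"slide":[0.217,0.345,0],"delta_rot":[0,0,0],"fingers":-1},{"slide":[0.217,0.345,0],"delta_rot":[0,0,0],"fingers":-1},{"slide":[0.217,0.345,0],"delta_rot":[0,0,0],"fingers":-1},{"slide":[0.217,0.345,0],"delta_rot":[0,0,0],"fingers":-1}]'

```text
time_s: 1.9
tcp_pos: [0.477, 0.2236, 0.2565]
eef_rot: [-180.0, -0.0, -0.1]
contact_force: [0.8, 0.8, 0.3]
gripper_width: 0.0004
gripper_force: 0.0
```

Call:
play_rows --rows '[{"slide":[0.217,0.345,0],"delta_rot":[0,0,0],"fingers":-1},{"slide":[0.217,0.345,0],"delta_rot":[0,0,0],"fingers":-1},{"slide":[0.217,0.345,0.1],"delta_rot":[0,0,0],"fingers":-1},{"slide":[0.217,0.345,0.1],"delta_rot":[0,0,0],"fingers":-1},{"slide":[0,0,0.3],"delta_rot":[0,0,0],"fingers":-1},{"slide":[0,0,0],"delta_rot":[0,0,0],"fingers":-1}]'

```text
time_s: 2.65
tcp_pos: [0.6035, 0.0177, 0.1779]
eef_rot: [179.9, 0.4, -0.2]
contact_force: [-0.1, -0.4, -0.2]
gripper_width: 0.0005
gripper_force: 0.0
```

Call:
play_rows --rows '[{"slide":[0.025,0,0.35],"delta_rot":[0,0,0],"fingers":-1},{"slide":[0,0,0.3],"delta_rot":[0,0,0],"fingers":-1},{"slide":[0,0,0.2],"delta_rot":[0,0,0],"fingers":-1},{"slide":[0,0,0.1],"delta_rot":[0,0,0],"fingers":-1},{"slide":[0,0,0],"delta_rot":[0,0,0],"fingers":-1}]'

```text
time_s: 3.28
tcp_pos: [0.6101, 0.0197, 0.0398]
eef_rot: [180.0, 0.0, 0.0]
contact_force: [0.2, -0.6, 0.5]
gripper_width: 0.0007
gripper_force: 0.0
```

Run:
```python
from h import *
c=cap('scene'); cv2.imwrite('pics/s2.png',cv2.resize(c['image'][160:360,250:530],None,fx=2.8,fy=2.8,interpolation=cv2.INTER_CUBIC)); print(r.get_state()['tcp_pos'])
```

```text
[0.61066299 0.01975682 0.04062061]
```

View pics/s2.png

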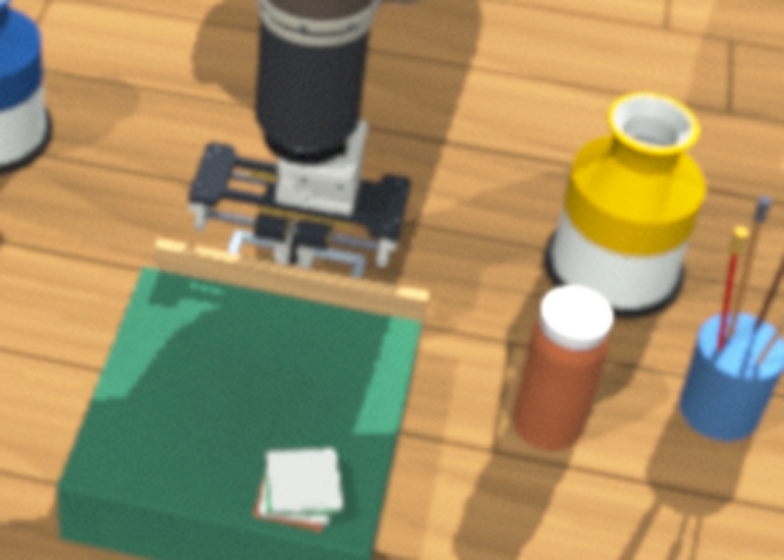

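The fingers are in the gap behind the bar (about (300,255) in the crop), so I can pull.

Call:
play_rows --rows '[{"slide":[-0.06,0,0.03],"delta_rot":[0,0,0],"fingers":-1},{"slide":[-0.06,0,0],"delta_rot":[0,0,0],"fingers":-1},{"slide":[-0.1,0,0],"delta_rot":[0,0,0],"fingers":-1},{"slide":[-0.13,0,0],"delta_rot":[0,0,0],"fingers":-1},{"slide":[-0.15,0,0],"delta_rot":[0,0,0],"fingers":-1},{"slide":[-0.15,0,0],"delta_rot":[0,0,0],"fingers":-1},{"slide":[-0.13,0,0],"delta_rot":[0,0,0],"fingers":-1},{"slide":[-0.1,0,0],"delta_rot":[0,0,0],"fingers":-1}]'

```text
time_s: 4.32
tcp_pos: [0.4767, 0.0191, 0.0353]
eef_rot: [-180.0, -0.0, 0.0]
contact_force: [1.9, 0.7, 0.5]
gripper_width: 0.0005
gripper_force: 1.1
```

Call:
play_rows --rows '[{"slide":[-0.07,0,0],"delta_rot":[0,0,0],"fingers":-1},{"slide":[-0.06,0,0],"delta_rot":[0,0,0],"fingers":-1},{"slide":[-0.05,0,0],"delta_rot":[0,0,0],"fingers":-1},{"slide":[-0.03,0,0],"delta_rot":[0,0,0],"fingers":-1},{"slide":[0,0,0],"delta_rot":[0,0,0],"fingers":-1}]'

```text
time_s: 4.95
tcp_pos: [0.4502, 0.0202, 0.0357]
eef_rot: [-179.9, -0.4, 0.1]
contact_force: [14.0, -5.4, -6.7]
gripper_width: 0.0006
gripper_force: 7.0
```

Call:
play_rows --rows '[{"slide":[0.07,0,0],"delta_rot":[0,0,0],"fingers":-1},{"slide":[0,0,-0.3],"delta_rot":[0,0,0],"fingers":-1},{"slide":[0,0,-0.4],"delta_rot":[0,0,0],"fingers":-1},{"slide":[0,-0.2,-0.3],"delta_rot":[0,0,0],"fingers":-1},{"slide":[0,-0.3,-0.2],"delta_rot":[0,0,0],"fingers":-1},{"slide":[0,-0.4,-0.2],"delta_rot":[0,0,0],"fingers":-1},{"slide":[0,-0.4,0],"delta_rot":[0,0,0],"fingers":-0.1},{"slide":[0,-0.4,0],"delta_rot":[0,0,0],"fingers":-0.1}]'

```text
time_s: 5.95
tcp_pos: [0.4561, 0.2716, 0.2427]
eef_rot: [180.0, 0.1, -0.0]
contact_force: [1.2, 0.1, -0.2]
gripper_width: 0.0151
gripper_force: 0.0
```

Run:
```python
from h import *
for n,(y0,y1,x0,x1) in {'top':(200,320,235,365),'scene':(140,340,250,450)}.items():
    c=cap(n); cv2.imwrite(f'pics/{n}3.png',cv2.resize(c['image'][y0:y1,x0:x1],None,fx=(5 if n=='top' else 3),fy=(5 if n=='top' else 3),interpolation=cv2.INTER_CUBIC))
```

```text
(no output)
```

View pics/top3.png

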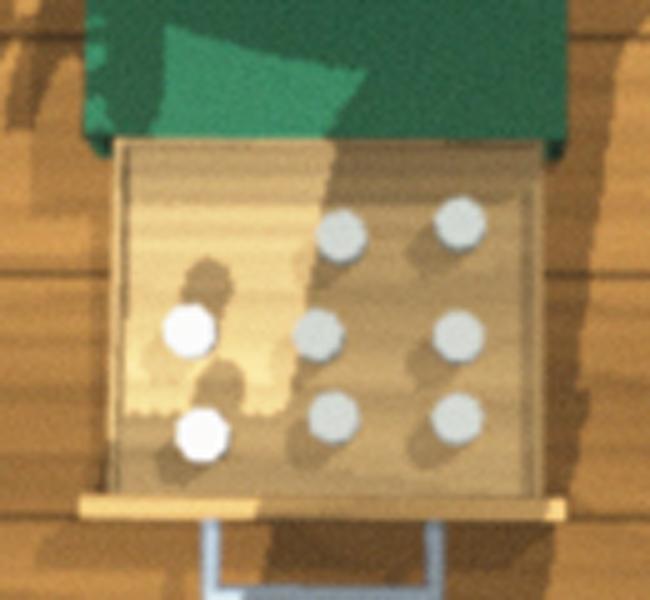

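There are eight stones, in crop pixels (190,330), (202,435), (341,236), (318,335), (333,418), (460,222), (459,336), (457,418). The drawer is fully out.

```bash
cat >> h.py <<'E'
def stones(save=None):
    c=cap('top'); im=c['image']; hsv=cv2.cvtColor(im,cv2.COLOR_BGR2HSV)
    m=((hsv[...,1]<50)&(hsv[...,2]>125)).astype(np.uint8); m[:228]=0; m[300:]=0; m[:,:257]=0; m[:,343:]=0
    n,_,s,ce=cv2.connectedComponentsWithStats(m)
    for i in range(1,n):
        if s[i,4]>20: print('px',ce[i].round(1),'area',s[i,4],'world',w(c,[ce[i]],.042)[0][:2].round(4))
    if save: cv2.imwrite(save,cv2.resize(im[200:340,150:370],None,fx=3.5,fy=3.5,interpolation=cv2.INTER_CUBIC))
    st=r.get_state(); print(round(st['time_s'],2),st['tcp_pos'].round(4),st['gripper_width'].round(4),st['gripper_force'])
    return c
E
python3 - <<'E'
from h import *
c=stones(); print('panel inner edge/back wall/side walls',w(c,[(235+325/5,200+505/5)],.062),w(c,[(235+325/5,200+143/5)],.028),w(c,[(235+122/5,260),(235+527/5,260)],.028))
# rim of yellow jar, both views
print('mouth top',w(c,[(173,298)],.19)); s=cap('scene'); print('mouth scene',w(s,[(250+653/2.8,160+124/2.8)],.19))
E
```

```text
px [326.6 244.4] area 87 world [ 0.6341 -0.0531]
px [302.8 247. ] area 85 world [0.6269 0.0116]
px [272.6 265.9] area 93 world [0.5753 0.0933]
px [298.4 266.7] area 83 world [0.5732 0.0231]
px [326.4 267.1] area 85 world [ 0.5723 -0.0527]
px [301.3 283.2] area 86 world [0.5285 0.015 ]
px [325.9 283.4] area 80 world [ 0.528  -0.0514]
px [275.1 286.7] area 95 world [0.519  0.0855]Traceback (most recent call last):
  File "<stdin>", line 2, in <module>
  File "h.py", line 18, in stones
    st=r.get_state(); print(round(st['time_s'],2),st['tcp_pos'].round(4),st['gripper_width'].round(4),st['gripper_force'])
                                                                         ^^^^^^^^^^^^^^^^^^^^^^^^^
AttributeError: 'float' object has no attribute 'round'
```

```bash
sed -i "s/st\['gripper_width'\].round(4)/round(st['gripper_width'],4)/" h.py
python3 - <<'E'
from h import *
c=stones()
print('mouth top',w(c,[(173,298)],.19)); s=cap('scene'); print('mouth scene',w(s,[(250+653/2.8,160+124/2.8)],.19))
E
```

```text
px [326.6 244.3] area 87 world [ 0.6344 -0.053 ]
px [302.8 247. ] area 84 world [0.6268 0.0117]
px [272.6 265.8] area 94 world [0.5754 0.0932]
px [298.4 266.8] area 85 world [0.5729 0.0233]
px [326.3 267. ] area 85 world [ 0.5725 -0.0524]
px [301.4 283.1] area 85 world [0.5287 0.0149]
px [325.9 283.4] area 80 world [ 0.528  -0.0514]
px [275.1 286.7] area 95 world [0.519  0.0855]
6.15 [0.456  0.2706 0.2415] 0.0312 0.0
mouth top [[0.48257591 0.32124642 0.19      ]]
mouth scene [[0.48154051 0.32512052 0.19      ]]
```

Call:
play_rows --rows '[{"slide":[0.105,0.308,0],"delta_rot":[0,0,0],"fingers":-0.14},{"slide":[0.105,0.308,0.1],"delta_rot":[0,0,0],"fingers":-0.14},{"slide":[0.105,0.308,0.2],"delta_rot":[0,0,0],"fingers":-0.14},{"slide":[0.105,0.308,0.2],"delta_rot":[0,0,0],"fingers":-0.14},{"slide":[0,0,0.4],"delta_rot":[0,0,0],"fingers":-0.14},{"slide":[0,0,0.35],"delta_rot":[0,0,0],"fingers":-0.14},{"slide":[0,0,0.18],"delta_rot":[0,0,0],"fingers":-0.14},{"slide":[0,0,0],"delta_rot":[0,0,0],"fingers":-0.14}]' --squeeze 25

```text
time_s: 7.2
tcp_pos: [0.5179, 0.0831, 0.0265]
eef_rot: [179.9, 0.3, -0.1]
contact_force: [-0.1, -0.9, 0.3]
gripper_width: 0.0376
gripper_force: 0.0
```

Call:
play_rows --rows '[{"slide":[0,0,0],"delta_rot":[0,0,0],"fingers":-1},{"slide":[0,0,0],"delta_rot":[0,0,0],"fingers":-1},{"slide":[0,0,0],"delta_rot":[0,0,0],"fingers":-1}]'

```text
time_s: 7.58
tcp_pos: [0.5208, 0.0856, 0.0298]
eef_rot: [-179.9, -0.1, 0.0]
contact_force: [-0.3, -1.1, 6.7]
gripper_width: 0.0258
gripper_force: 25.0
```

Call:
play_rows --rows '[{"slide":[0,0,-0.3],"delta_rot":[0,0,0],"fingers":-1},{"slide":[0,0,-0.4],"delta_rot":[0,0,0],"fingers":-1},{"slide":[0,0,-0.4],"delta_rot":[0,0,0],"fingers":-1},{"slide":[-0.06,-0.3,-0.22],"delta_rot":[0,0,0],"fingers":-1},{"slide":[-0.06,-0.39,0],"delta_rot":[0,0,0],"fingers":-1},{"slide":[-0.06,-0.39,0],"delta_rot":[0,0,0],"fingers":-1},{"slide":[-0.06,-0.39,0],"delta_rot":[0,0,0],"fingers":-1},{"slide":[0,-0.11,0],"delta_rot":[0,0,0],"fingers":-1}]'

```text
time_s: 8.57
tcp_pos: [0.4828, 0.3253, 0.2264]
eef_rot: [-180.0, -0.0, 0.2]
contact_force: [0.3, -0.0, -0.2]
gripper_width: 0.0258
gripper_force: 25.0
```

Call:
play_rows --rows '[{"slide":[0,0,0.1],"delta_rot":[0,0,0],"fingers":-1},{"slide":[0,0,0.1],"delta_rot":[0,0,0],"fingers":-1}]'

```text
time_s: 8.82
tcp_pos: [0.4836, 0.3211, 0.1951]
eef_rot: [180.0, 0.0, -0.1]
contact_force: [0.1, -0.3, 0.1]
gripper_width: 0.0256
gripper_force: 25.0
```

Run:
```python
from h import *
stones(); c=cap('scene'); print(r.get_state()['gripper_width']); cv2.imwrite('pics/s4.png',cv2.resize(c['image'][130:330,330:580],None,fx=3,fy=3,interpolation=cv2.INTER_CUBIC))
```

```text
px [326.6 244.4] area 86 world [ 0.6342 -0.053 ]
px [302.8 247. ] area 88 world [0.6269 0.0118]
px [272.4 265.8] area 90 world [0.5754 0.0937]
px [298.3 266.7] area 86 world [0.5733 0.0236]
px [326.3 267. ] area 84 world [ 0.5724 -0.0525]
px [301.4 283.1] area 84 world [0.5288 0.0147]
px [325.8 283.4] area 79 world [ 0.528  -0.0513]
8.88 [0.4827 0.3201 0.1927] 0.0256 24.9996255710721
0.02539950509268966
```

View pics/s4.png

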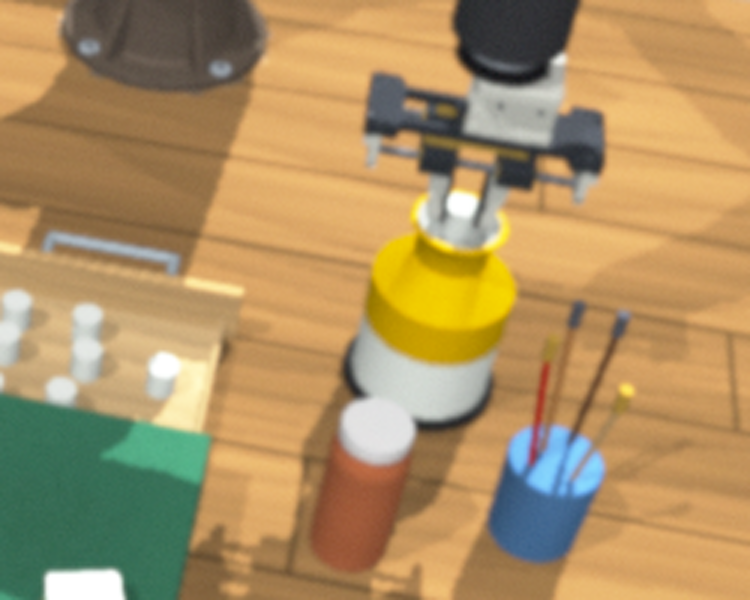

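The stone is centred in the yellow jar's mouth (crop (460,207)), so I'll release it and go to the next.

Call:
play_rows --rows '[{"slide":[0,0,0],"delta_rot":[0,0,0],"fingers":-0.14},{"slide":[0,0,0],"delta_rot":[0,0,0],"fingers":-0.14},{"slide":[0,0,-0.05],"delta_rot":[0,0,0],"fingers":-0.14},{"slide":[0,0,-0.15],"delta_rot":[0,0,0],"fingers":-0.14},{"slide":[0.154,0.38,0],"delta_rot":[0,0,0],"fingers":-0.14},{"slide":[0.154,0.38,0],"delta_rot":[0,0,0],"fingers":-0.14},{"slide":[0.154,0.38,0],"delta_rot":[0,0,0],"fingers":-0.14},{"slide":[0.154,0.38,0],"delta_rot":[0,0,0],"fingers":-0.14}]'

```text
time_s: 9.93
tcp_pos: [0.5771, 0.0926, 0.2275]
eef_rot: [-180.0, -0.1, 0.0]
contact_force: [1.0, 1.2, -0.8]
gripper_width: 0.0379
gripper_force: 0.0
```

Run:
```python
from h import *
stones(); c=cap('scene'); cv2.imwrite('pics/s5.png',cv2.resize(c['image'][130:330,330:580],None,fx=3,fy=3,interpolation=cv2.INTER_CUBIC))
```

```text
px [267.8 253.5] area 80 world [0.6089 0.1068]
px [326.6 244.3] area 89 world [ 0.6344 -0.053 ]
px [305.7 247. ] area 28 world [0.6271 0.0037]
px [326.4 267. ] area 87 world [ 0.5725 -0.0527]
px [301.3 283.2] area 86 world [0.5285 0.015 ]
px [326.2 283.4] area 86 world [ 0.5281 -0.0522]
9.97 [0.5785 0.087  0.2273] 0.0379 0.0
```

View pics/s5.png

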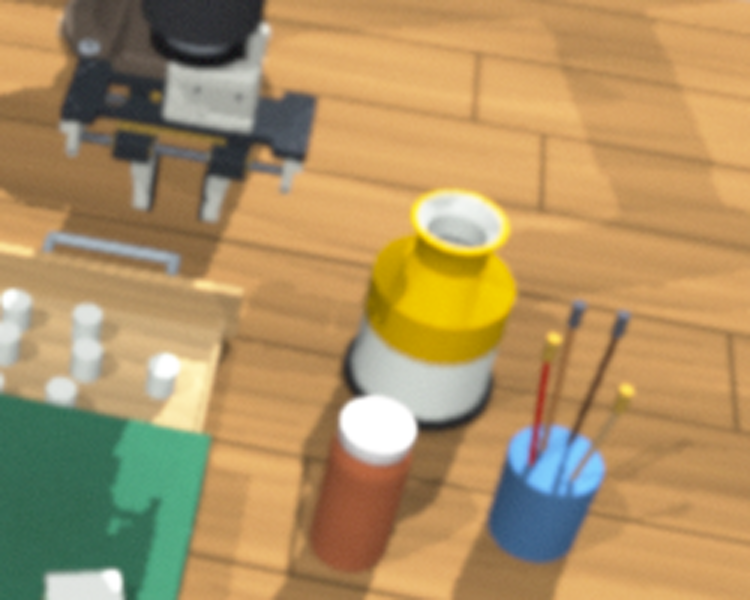

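The first stone is in (mouth empty at crop (460,222)) and the second stands unmoved at (163,375). Next stone.

Call:
play_rows --rows '[{"slide":[0,0,0.35],"delta_rot":[0,0,0],"fingers":-0.14},{"slide":[0,0,0.4],"delta_rot":[0,0,0],"fingers":-0.14},{"slide":[0,0,0.35],"delta_rot":[0,0,0],"fingers":-0.14},{"slide":[0,0,0.22],"delta_rot":[0,0,0],"fingers":-0.14},{"slide":[0,0,0],"delta_rot":[0,0,0],"fingers":-0.14},{"slide":[0,0,0],"delta_rot":[0,0,0],"fingers":-1},{"slide":[0,0,0],"delta_rot":[0,0,0],"fingers":-1},{"slide":[0,0,0],"delta_rot":[0,0,0],"fingers":-1}]'

```text
time_s: 11.02
tcp_pos: [0.5776, 0.0949, 0.0303]
eef_rot: [-179.9, -0.2, 0.0]
contact_force: [-0.6, 0.8, 7.0]
gripper_width: 0.0256
gripper_force: 25.0
```

Call:
play_rows --rows '[{"slide":[0,0,-0.3],"delta_rot":[0,0,0],"fingers":-1},{"slide":[0,0,-0.4],"delta_rot":[0,0,0],"fingers":-1},{"slide":[0,0,-0.4],"delta_rot":[0,0,0],"fingers":-1},{"slide":[-0.1,-0.3,-0.2],"delta_rot":[0,0,0],"fingers":-1},{"slide":[-0.16,-0.38,0],"delta_rot":[0,0,0],"fingers":-1},{"slide":[-0.16,-0.38,0],"delta_rot":[0,0,0],"fingers":-1},{"slide":[-0.16,-0.38,0],"delta_rot":[0,0,0],"fingers":-1},{"slide":[-0.04,-0.08,0],"delta_rot":[0,0,0],"fingers":-1}]'

```text
time_s: 12.02
tcp_pos: [0.4817, 0.3252, 0.2239]
eef_rot: [-179.9, -0.0, 0.2]
contact_force: [0.2, -0.3, -1.4]
gripper_width: 0.0257
gripper_force: 25.0
```

Call:
play_rows --rows '[{"slide":[0,0,0.1],"delta_rot":[0,0,0],"fingers":-1},{"slide":[0,0,0.1],"delta_rot":[0,0,0],"fingers":-1},{"slide":[0,0,0],"delta_rot":[0,0,0],"fingers":-1}]'

```text
time_s: 12.4
tcp_pos: [0.4829, 0.3203, 0.1912]
eef_rot: [179.8, 0.1, -0.1]
contact_force: [0.1, -0.2, 0.7]
gripper_width: 0.0252
gripper_force: 25.0
```

Call:
play_rows --rows '[{"slide":[0,0,0],"delta_rot":[0,0,0],"fingers":-0.14},{"slide":[0,0,0],"delta_rot":[0,0,0],"fingers":-0.14},{"slide":[0,0,-0.05],"delta_rot":[0,0,0],"fingers":-0.14},{"slide":[0,0,-0.18],"delta_rot":[0,0,0],"fingers":-0.14},{"slide":[0.161,0.343,0],"delta_rot":[0,0,0],"fingers":-0.14},{"slide":[0.161,0.343,0],"delta_rot":[0,0,0],"fingers":-0.14},{"slide":[0.161,0.343,0],"delta_rot":[0,0,0],"fingers":-0.14},{"slide":[0.161,0.343,0],"delta_rot":[0,0,0],"fingers":-0.14}]'

```text
time_s: 13.4
tcp_pos: [0.5807, 0.115, 0.229]
eef_rot: [-180.0, -0.1, 0.0]
contact_force: [0.3, 0.9, -0.2]
gripper_width: 0.038
gripper_force: 0.0
```

Run:
```python
from h import *
stones()
```

```text
px [260.1 243.1] area 51 world [0.6374 0.128 ]
px [326.6 244.4] area 88 world [ 0.6343 -0.0532]
px [302.8 247.1] area 89 world [0.6267 0.0117]
px [324.4 256.4] area 85 world [ 0.6014 -0.0471]
px [298.3 266.7] area 85 world [0.5733 0.0234]
px [301.3 283.2] area 86 world [0.5285 0.015 ]
px [326.2 283.4] area 86 world [ 0.5281 -0.0522]
13.45 [0.5823 0.11   0.2287] 0.0377 0.0
```

One stone was knocked to (0.601,-0.047), noted. Continuing.

Call:
play_rows --rows '[{"slide":[0.161,0.343,0],"delta_rot":[0,0,0],"fingers":-0.14},{"slide":[0.155,0.343,0.1],"delta_rot":[0,0,0],"fingers":-0.14},{"slide":[0,0,0.4],"delta_rot":[0,0,0],"fingers":-0.14},{"slide":[0,0,0.4],"delta_rot":[0,0,0],"fingers":-0.14},{"slide":[0,0,0.3],"delta_rot":[0,0,0],"fingers":-0.14},{"slide":[0,0,0.13],"delta_rot":[0,0,0],"fingers":-0.14},{"slide":[0,0,0],"delta_rot":[0,0,0],"fingers":-0.5},{"slide":[0,0,0],"delta_rot":[0,0,0],"fingers":-1}]'

```text
time_s: 14.45
tcp_pos: [0.6282, 0.0138, 0.0296]
eef_rot: [-180.0, -0.1, 0.0]
contact_force: [-0.3, 0.4, -0.7]
gripper_width: 0.026
gripper_force: 25.0
```

Call:
play_rows --rows '[{"slide":[0,0,0],"delta_rot":[0,0,0],"fingers":-1},{"slide":[0,0,0],"delta_rot":[0,0,0],"fingers":-1}]'

```text
time_s: 14.7
tcp_pos: [0.6277, 0.0137, 0.0293]
eef_rot: [-180.0, -0.1, -0.0]
contact_force: [-0.2, 0.0, -0.5]
gripper_width: 0.0265
gripper_force: 25.0
```

Call:
play_rows --rows '[{"slide":[0,0,-0.3],"delta_rot":[0,0,0],"fingers":-1},{"slide":[0,0,-0.4],"delta_rot":[0,0,0],"fingers":-1},{"slide":[0,0,-0.4],"delta_rot":[0,0,0],"fingers":-1},{"slide":[-0.1,-0.2,-0.22],"delta_rot":[0,0,0],"fingers":-1},{"slide":[-0.161,-0.343,0],"delta_rot":[0,0,0],"fingers":-1},{"slide":[-0.161,-0.343,0],"delta_rot":[0,0,0],"fingers":-1},{"slide":[-0.161,-0.343,0],"delta_rot":[0,0,0],"fingers":-1},{"slide":[-0.161,-0.343,0],"delta_rot":[0,0,0],"fingers":-1}]'

```text
time_s: 15.7
tcp_pos: [0.5147, 0.2508, 0.2271]
eef_rot: [-179.9, -0.1, -0.0]
contact_force: [0.5, 0.5, -0.2]
gripper_width: 0.026
gripper_force: 25.0
```

Call:
play_rows --rows '[{"slide":[-0.112,-0.239,0],"delta_rot":[0,0,0],"fingers":-1},{"slide":[-0.112,-0.239,0],"delta_rot":[0,0,0],"fingers":-1},{"slide":[0,0,0.1],"delta_rot":[0,0,0],"fingers":-1},{"slide":[0,0,0.12],"delta_rot":[0,0,0],"fingers":-1},{"slide":[0,0,0],"delta_rot":[0,0,0],"fingers":-1}]'

```text
time_s: 16.32
tcp_pos: [0.4814, 0.3199, 0.1919]
eef_rot: [179.9, 0.1, -0.0]
contact_force: [0.2, 0.1, -0.4]
gripper_width: 0.0267
gripper_force: 25.0
```

Call:
play_rows --rows '[{"slide":[0,0,0],"delta_rot":[0,0,0],"fingers":-0.14},{"slide":[0,0,0],"delta_rot":[0,0,0],"fingers":-0.14},{"slide":[0,0,-0.05],"delta_rot":[0,0,0],"fingers":-0.14},{"slide":[0,0,-0.18],"delta_rot":[0,0,0],"fingers":-0.14},{"slide":[0.122,0.39,0],"delta_rot":[0,0,0],"fingers":-0.14},{"slide":[0.122,0.39,0],"delta_rot":[0,0,0],"fingers":-0.14},{"slide":[0.122,0.39,0],"delta_rot":[0,0,0],"fingers":-0.14},{"slide":[0.122,0.39,0],"delta_rot":[0,0,0],"fingers":-0.14}]'

```text
time_s: 17.32
tcp_pos: [0.5559, 0.0853, 0.229]
eef_rot: [-180.0, -0.1, 0.0]
contact_force: [2.1, 0.4, -0.3]
gripper_width: 0.0374
gripper_force: 0.0
```

Call:
play_rows --rows '[{"slide":[0.122,0.39,0],"delta_rot":[0,0,0],"fingers":-0.14},{"slide":[0,0.035,0.3],"delta_rot":[0,0,0],"fingers":-0.14},{"slide":[0,0,0.4],"delta_rot":[0,0,0],"fingers":-0.14},{"slide":[0,0,0.4],"delta_rot":[0,0,0],"fingers":-0.14},{"slide":[0,0,0.22],"delta_rot":[0,0,0],"fingers":-0.14},{"slide":[0,0,0],"delta_rot":[0,0,0],"fingers":-0.14},{"slide":[0,0,0],"delta_rot":[0,0,0],"fingers":-1},{"slide":[0,0,0],"delta_rot":[0,0,0],"fingers":-1}]'

```text
time_s: 18.32
tcp_pos: [0.5751, 0.0238, 0.0319]
eef_rot: [-179.9, -0.2, 0.0]
contact_force: [-0.3, -0.1, 1.7]
gripper_width: 0.0262
gripper_force: 25.0
```

Call:
play_rows --rows '[{"slide":[0,0,0],"delta_rot":[0,0,0],"fingers":-1}]'

```text
time_s: 18.45
tcp_pos: [0.5751, 0.0238, 0.0318]
eef_rot: [-179.9, -0.2, 0.0]
contact_force: [-0.9, 1.0, 7.7]
gripper_width: 0.0261
gripper_force: 25.0
```

Call:
play_rows --rows '[{"slide":[0,0,-0.3],"delta_rot":[0,0,0],"fingers":-1},{"slide":[0,0,-0.4],"delta_rot":[0,0,0],"fingers":-1},{"slide":[0,0,-0.4],"delta_rot":[0,0,0],"fingers":-1},{"slide":[-0.09,-0.3,-0.2],"delta_rot":[0,0,0],"fingers":-1},{"slide":[-0.122,-0.39,0],"delta_rot":[0,0,0],"fingers":-1},{"slide":[-0.122,-0.39,0],"delta_rot":[0,0,0],"fingers":-1},{"slide":[-0.122,-0.39,0],"delta_rot":[0,0,0],"fingers":-1},{"slide":[-0.122,-0.39,0],"delta_rot":[0,0,0],"fingers":-1}]'

```text
time_s: 19.45
tcp_pos: [0.4858, 0.304, 0.2258]
eef_rot: [-179.9, -0.1, -0.0]
contact_force: [1.5, -0.6, -0.6]
gripper_width: 0.0263
gripper_force: 25.0
```

Call:
play_rows --rows '[{"slide":[-0.04,-0.12,0],"delta_rot":[0,0,0],"fingers":-1},{"slide":[0,0,0.1],"delta_rot":[0,0,0],"fingers":-1},{"slide":[0,0,0.12],"delta_rot":[0,0,0],"fingers":-1},{"slide":[0,0,0],"delta_rot":[0,0,0],"fingers":-1}]'

```text
time_s: 19.95
tcp_pos: [0.4802, 0.3182, 0.19]
eef_rot: [179.9, 0.1, -0.1]
contact_force: [-0.3, -0.4, 0.1]
gripper_width: 0.0265
gripper_force: 25.0
```

Run:
```python
from h import *
stones()
```

```text
px [326.6 244.3] area 87 world [ 0.6344 -0.053 ]
px [324.4 256.4] area 85 world [ 0.6014 -0.0471]
px [301.4 283.1] area 85 world [0.5287 0.0149]
px [325.9 283.4] area 80 world [ 0.528  -0.0514]
20.0 [0.4809 0.3188 0.1912] 0.0261 24.99990977346897
```

Call:
play_rows --rows '[{"slide":[0,0,0],"delta_rot":[0,0,0],"fingers":-0.14},{"slide":[0,0,0],"delta_rot":[0,0,0],"fingers":-0.14},{"slide":[0,0,-0.05],"delta_rot":[0,0,0],"fingers":-0.14},{"slide":[0,0,-0.18],"delta_rot":[0,0,0],"fingers":-0.14},{"slide":[0.063,0.4,0],"delta_rot":[0,0,0],"fingers":-0.14},{"slide":[0.063,0.4,0],"delta_rot":[0,0,0],"fingers":-0.14},{"slide":[0.063,0.4,0],"delta_rot":[0,0,0],"fingers":-0.14},{"slide":[0.063,0.4,0],"delta_rot":[0,0,0],"fingers":-0.14}]'

```text
time_s: 21.0
tcp_pos: [0.5189, 0.0787, 0.2274]
eef_rot: [-180.0, -0.1, 0.0]
contact_force: [0.6, -0.9, 0.1]
gripper_width: 0.0379
gripper_force: 0.0
```

Call:
play_rows --rows '[{"slide":[0.063,0.4,0],"delta_rot":[0,0,0],"fingers":-0.14},{"slide":[0,0.027,0.3],"delta_rot":[0,0,0],"fingers":-0.14},{"slide":[0,0,0.4],"delta_rot":[0,0,0],"fingers":-0.14},{"slide":[0,0,0.4],"delta_rot":[0,0,0],"fingers":-0.14},{"slide":[0,0,0.22],"delta_rot":[0,0,0],"fingers":-0.14},{"slide":[0,0,0],"delta_rot":[0,0,0],"fingers":-0.14},{"slide":[0,0,0],"delta_rot":[0,0,0],"fingers":-1},{"slide":[0,0,0],"delta_rot":[0,0,0],"fingers":-1}]'

```text
time_s: 22.0
tcp_pos: [0.5295, 0.0168, 0.0302]
eef_rot: [-179.9, -0.2, 0.0]
contact_force: [0.5, -0.3, 0.4]
gripper_width: 0.0259
gripper_force: 25.0
```

Call:
play_rows --rows '[{"slide":[0,0,0],"delta_rot":[0,0,0],"fingers":-1}]'

```text
time_s: 22.12
tcp_pos: [0.5295, 0.0167, 0.0301]
eef_rot: [-179.9, -0.2, 0.0]
contact_force: [-0.9, -0.7, 7.1]
gripper_width: 0.026
gripper_force: 25.0
```

Call:
play_rows --rows '[{"slide":[0,0,-0.3],"delta_rot":[0,0,0],"fingers":-1},{"slide":[0,0,-0.4],"delta_rot":[0,0,0],"fingers":-1},{"slide":[0,0,-0.4],"delta_rot":[0,0,0],"fingers":-1},{"slide":[-0.04,-0.3,-0.22],"delta_rot":[0,0,0],"fingers":-1},{"slide":[-0.064,-0.4,0],"delta_rot":[0,0,0],"fingers":-1},{"slide":[-0.064,-0.4,0],"delta_rot":[0,0,0],"fingers":-1},{"slide":[-0.064,-0.4,0],"delta_rot":[0,0,0],"fingers":-1},{"slide":[-0.064,-0.4,0],"delta_rot":[0,0,0],"fingers":-1}]'

```text
time_s: 23.12
tcp_pos: [0.4829, 0.3031, 0.2272]
eef_rot: [-179.9, -0.0, -0.0]
contact_force: [0.6, 0.5, -0.8]
gripper_width: 0.0262
gripper_force: 25.0
```

Call:
play_rows --rows '[{"slide":[-0.02,-0.13,0],"delta_rot":[0,0,0],"fingers":-1},{"slide":[0,0,0.1],"delta_rot":[0,0,0],"fingers":-1},{"slide":[0,0,0.12],"delta_rot":[0,0,0],"fingers":-1},{"slide":[0,0,0],"delta_rot":[0,0,0],"fingers":-1}]'

```text
time_s: 23.62
tcp_pos: [0.48, 0.3186, 0.1915]
eef_rot: [179.9, 0.1, -0.1]
contact_force: [0.2, 0.3, -0.3]
gripper_width: 0.0257
gripper_force: 25.0
```

Call:
play_rows --rows '[{"slide":[0,0,0],"delta_rot":[0,0,0],"fingers":-0.14},{"slide":[0,0,0],"delta_rot":[0,0,0],"fingers":-0.14},{"slide":[0,0,-0.05],"delta_rot":[0,0,0],"fingers":-0.14},{"slide":[0,0,-0.18],"delta_rot":[0,0,0],"fingers":-0.14},{"slide":[0.053,0.4,0],"delta_rot":[0,0,0],"fingers":-0.14},{"slide":[0.053,0.4,0],"delta_rot":[0,0,0],"fingers":-0.14},{"slide":[0.053,0.4,0],"delta_rot":[0,0,0],"fingers":-0.14},{"slide":[0.053,0.4,0],"delta_rot":[0,0,0],"fingers":-0.14}]'

```text
time_s: 24.62
tcp_pos: [0.5128, 0.0791, 0.229]
eef_rot: [-180.0, -0.1, 0.0]
contact_force: [1.5, -0.2, -0.6]
gripper_width: 0.0379
gripper_force: 0.0
```

Call:
play_rows --rows '[{"slide":[0.053,0.4,0],"delta_rot":[0,0,0],"fingers":-0.14},{"slide":[0.053,0.4,0],"delta_rot":[0,0,0],"fingers":-0.14},{"slide":[0,0.077,0.3],"delta_rot":[0,0,0],"fingers":-0.14},{"slide":[0,0,0.4],"delta_rot":[0,0,0],"fingers":-0.14},{"slide":[0,0,0.4],"delta_rot":[0,0,0],"fingers":-0.14},{"slide":[0,0,0.22],"delta_rot":[0,0,0],"fingers":-0.14},{"slide":[0,0,0],"delta_rot":[0,0,0],"fingers":-0.14},{"slide":[0,0,0],"delta_rot":[0,0,0],"fingers":-1}]'

```text
time_s: 25.62
tcp_pos: [0.5298, -0.0506, 0.0314]
eef_rot: [-180.0, -0.1, 0.0]
contact_force: [0.1, 0.5, 0.6]
gripper_width: 0.0325
gripper_force: 0.0
```

Call:
play_rows --rows '[{"slide":[0,0,0],"delta_rot":[0,0,0],"fingers":-1},{"slide":[0,0,0],"delta_rot":[0,0,0],"fingers":-1}]'

```text
time_s: 25.88
tcp_pos: [0.53, -0.0505, 0.0316]
eef_rot: [-180.0, -0.2, 0.0]
contact_force: [0.5, -0.7, 6.0]
gripper_width: 0.0263
gripper_force: 25.0
```

Call:
play_rows --rows '[{"slide":[0,0,-0.3],"delta_rot":[0,0,0],"fingers":-1},{"slide":[0,0,-0.4],"delta_rot":[0,0,0],"fingers":-1},{"slide":[0,0,-0.4],"delta_rot":[0,0,0],"fingers":-1},{"slide":[-0.04,-0.3,-0.2],"delta_rot":[0,0,0],"fingers":-1},{"slide":[-0.052,-0.4,0],"delta_rot":[0,0,0],"fingers":-1},{"slide":[-0.052,-0.4,0],"delta_rot":[0,0,0],"fingers":-1},{"slide":[-0.052,-0.4,0],"delta_rot":[0,0,0],"fingers":-1},{"slide":[-0.052,-0.4,0],"delta_rot":[0,0,0],"fingers":-1}]'

```text
time_s: 26.88
tcp_pos: [0.4904, 0.236, 0.2256]
eef_rot: [-179.9, -0.0, -0.0]
contact_force: [1.6, -0.3, -0.3]
gripper_width: 0.0266
gripper_force: 25.0
```

Call:
play_rows --rows '[{"slide":[-0.052,-0.4,0],"delta_rot":[0,0,0],"fingers":-1},{"slide":[-0.02,-0.177,0],"delta_rot":[0,0,0],"fingers":-1},{"slide":[0,0,0.1],"delta_rot":[0,0,0],"fingers":-1},{"slide":[0,0,0.12],"delta_rot":[0,0,0],"fingers":-1},{"slide":[0,0,0],"delta_rot":[0,0,0],"fingers":-1}]'

```text
time_s: 27.5
tcp_pos: [0.4796, 0.3187, 0.1901]
eef_rot: [179.9, 0.1, -0.1]
contact_force: [-0.1, 0.0, -0.1]
gripper_width: 0.0264
gripper_force: 25.0
```

Run:
```python
from h import *
stones()
```

```text
px [326.5 244.4] area 86 world [ 0.6343 -0.0529]
px [324.3 256.4] area 84 world [ 0.6013 -0.047 ]
27.55 [0.4803 0.3193 0.1913] 0.0261 24.996241182088852
```

Call:
play_rows --rows '[{"slide":[0,0,0],"delta_rot":[0,0,0],"fingers":-0.14},{"slide":[0,0,0],"delta_rot":[0,0,0],"fingers":-0.14},{"slide":[0,0,-0.05],"delta_rot":[0,0,0],"fingers":-0.14},{"slide":[0,0,-0.18],"delta_rot":[0,0,0],"fingers":-0.14},{"slide":[0.13,0.39,0],"delta_rot":[0,0,0],"fingers":-0.14},{"slide":[0.13,0.39,0],"delta_rot":[0,0,0],"fingers":-0.14},{"slide":[0.13,0.39,0],"delta_rot":[0,0,0],"fingers":-0.14},{"slide":[0.13,0.39,0],"delta_rot":[0,0,0],"fingers":-0.14}]'

```text
time_s: 28.55
tcp_pos: [0.559, 0.0851, 0.2274]
eef_rot: [-180.0, -0.1, 0.0]
contact_force: [0.9, 0.3, 0.5]
gripper_width: 0.0378
gripper_force: 0.0
```

Call:
play_rows --rows '[{"slide":[0.13,0.39,0],"delta_rot":[0,0,0],"fingers":-0.14},{"slide":[0.13,0.39,0],"delta_rot":[0,0,0],"fingers":-0.14},{"slide":[0.027,0.1,0.3],"delta_rot":[0,0,0],"fingers":-0.14},{"slide":[0,0,0.4],"delta_rot":[0,0,0],"fingers":-0.14},{"slide":[0,0,0.4],"delta_rot":[0,0,0],"fingers":-0.14},{"slide":[0,0,0.21],"delta_rot":[0,0,0],"fingers":-0.14},{"slide":[0,0,0],"delta_rot":[0,0,0],"fingers":-0.14},{"slide":[0,0,0],"delta_rot":[0,0,0],"fingers":-1}]'

```text
time_s: 29.55
tcp_pos: [0.6029, -0.045, 0.0315]
eef_rot: [-180.0, -0.1, 0.0]
contact_force: [-0.1, -0.6, 1.0]
gripper_width: 0.032
gripper_force: 0.0
```

Call:
play_rows --rows '[{"slide":[0,0,0],"delta_rot":[0,0,0],"fingers":-1},{"slide":[0,0,0],"delta_rot":[0,0,0],"fingers":-1}]'

```text
time_s: 29.8
tcp_pos: [0.6031, -0.045, 0.0319]
eef_rot: [-180.0, -0.2, 0.0]
contact_force: [0.0, -0.6, 7.3]
gripper_width: 0.0257
gripper_force: 25.0
```

Call:
play_rows --rows '[{"slide":[0,0,-0.3],"delta_rot":[0,0,0],"fingers":-1},{"slide":[0,0,-0.4],"delta_rot":[0,0,0],"fingers":-1},{"slide":[0,0,-0.4],"delta_rot":[0,0,0],"fingers":-1},{"slide":[-0.1,-0.3,-0.2],"delta_rot":[0,0,0],"fingers":-1},{"slide":[-0.13,-0.39,0],"delta_rot":[0,0,0],"fingers":-1},{"slide":[-0.13,-0.39,0],"delta_rot":[0,0,0],"fingers":-1},{"slide":[-0.13,-0.39,0],"delta_rot":[0,0,0],"fingers":-1},{"slide":[-0.13,-0.39,0],"delta_rot":[0,0,0],"fingers":-1}]'

```text
time_s: 30.8
tcp_pos: [0.5073, 0.2354, 0.2256]
eef_rot: [-179.9, -0.0, -0.0]
contact_force: [1.4, -0.5, -0.7]
gripper_width: 0.026
gripper_force: 25.0
```

Call:
play_rows --rows '[{"slide":[-0.13,-0.39,0],"delta_rot":[0,0,0],"fingers":-1},{"slide":[-0.057,-0.19,0],"delta_rot":[0,0,0],"fingers":-1},{"slide":[0,0,0.1],"delta_rot":[0,0,0],"fingers":-1},{"slide":[0,0,0.12],"delta_rot":[0,0,0],"fingers":-1},{"slide":[0,0,0],"delta_rot":[0,0,0],"fingers":-1}]'

```text
time_s: 31.42
tcp_pos: [0.4796, 0.3192, 0.1902]
eef_rot: [179.9, 0.1, -0.1]
contact_force: [0.3, 0.2, -0.8]
gripper_width: 0.0254
gripper_force: 25.0
```

Call:
play_rows --rows '[{"slide":[0,0,0],"delta_rot":[0,0,0],"fingers":-0.14},{"slide":[0,0,0],"delta_rot":[0,0,0],"fingers":-0.14},{"slide":[0,0,-0.05],"delta_rot":[0,0,0],"fingers":-0.14},{"slide":[0,0,-0.18],"delta_rot":[0,0,0],"fingers":-0.14},{"slide":[0.158,0.38,0],"delta_rot":[0,0,0],"fingers":-0.14},{"slide":[0.158,0.38,0],"delta_rot":[0,0,0],"fingers":-0.14},{"slide":[0.158,0.38,0],"delta_rot":[0,0,0],"fingers":-0.14},{"slide":[0.158,0.38,0],"delta_rot":[0,0,0],"fingers":-0.14}]'

```text
time_s: 32.42
tcp_pos: [0.576, 0.091, 0.2275]
eef_rot: [-180.0, -0.1, 0.0]
contact_force: [0.8, 1.3, 0.6]
gripper_width: 0.0378
gripper_force: 0.0
```

Call:
play_rows --rows '[{"slide":[0.158,0.38,0],"delta_rot":[0,0,0],"fingers":-0.14},{"slide":[0.158,0.38,0],"delta_rot":[0,0,0],"fingers":-0.14},{"slide":[0.079,0.2,0.3],"delta_rot":[0,0,0],"fingers":-0.14},{"slide":[0,0,0.4],"delta_rot":[0,0,0],"fingers":-0.14},{"slide":[0,0,0.4],"delta_rot":[0,0,0],"fingers":-0.14},{"slide":[0,0,0.21],"delta_rot":[0,0,0],"fingers":-0.14},{"slide":[0,0,0],"delta_rot":[0,0,0],"fingers":-0.14},{"slide":[0,0,0],"delta_rot":[0,0,0],"fingers":-1}]'

```text
time_s: 33.42
tcp_pos: [0.6359, -0.0511, 0.0317]
eef_rot: [-180.0, -0.1, 0.0]
contact_force: [0.1, 1.1, 0.4]
gripper_width: 0.0322
gripper_force: 0.0
```

Call:
play_rows --rows '[{"slide":[0,0,0],"delta_rot":[0,0,0],"fingers":-1},{"slide":[0,0,0],"delta_rot":[0,0,0],"fingers":-1}]'

```text
time_s: 33.67
tcp_pos: [0.636, -0.0511, 0.0319]
eef_rot: [-180.0, -0.2, 0.0]
contact_force: [0.1, 0.6, 5.1]
gripper_width: 0.0262
gripper_force: 25.0
```

Call:
play_rows --rows '[{"slide":[0,0,-0.3],"delta_rot":[0,0,0],"fingers":-1},{"slide":[0,0,-0.4],"delta_rot":[0,0,0],"fingers":-1},{"slide":[0,0,-0.4],"delta_rot":[0,0,0],"fingers":-1},{"slide":[-0.1,-0.25,-0.2],"delta_rot":[0,0,0],"fingers":-1},{"slide":[-0.155,-0.38,0],"delta_rot":[0,0,0],"fingers":-1},{"slide":[-0.155,-0.38,0],"delta_rot":[0,0,0],"fingers":-1},{"slide":[-0.155,-0.38,0],"delta_rot":[0,0,0],"fingers":-1},{"slide":[-0.155,-0.38,0],"delta_rot":[0,0,0],"fingers":-1}]'

```text
time_s: 34.67
tcp_pos: [0.5253, 0.2159, 0.2256]
eef_rot: [-179.9, -0.1, -0.0]
contact_force: [1.2, 0.9, -0.7]
gripper_width: 0.0259
gripper_force: 25.0
```

Call:
play_rows --rows '[{"slide":[-0.155,-0.38,0],"delta_rot":[0,0,0],"fingers":-1},{"slide":[-0.152,-0.33,0],"delta_rot":[0,0,0],"fingers":-1},{"slide":[0,0,0],"delta_rot":[0,0,0],"fingers":-1},{"slide":[0,0,0.1],"delta_rot":[0,0,0],"fingers":-1},{"slide":[0,0,0.12],"delta_rot":[0,0,0],"fingers":-1},{"slide":[0,0,0],"delta_rot":[0,0,0],"fingers":-1}]'

```text
time_s: 35.42
tcp_pos: [0.48, 0.3186, 0.1898]
eef_rot: [179.9, 0.1, -0.1]
contact_force: [-0.3, -0.2, -0.6]
gripper_width: 0.0258
gripper_force: 25.0
```

Run:
```python
from h import *
stones()
```

```text
35.48 [0.4805 0.3192 0.1909] 0.0259 24.992275089025497
```

Call:
play_rows --rows '[{"slide":[0,0,0],"delta_rot":[0,0,0],"fingers":-0.14},{"slide":[0,0,0],"delta_rot":[0,0,0],"fingers":-0.14},{"slide":[0,0,-0.05],"delta_rot":[0,0,0],"fingers":-0.14},{"slide":[0,0,-0.18],"delta_rot":[0,0,0],"fingers":-0.14},{"slide":[-0.03,0.4,0],"delta_rot":[0,0,0],"fingers":-0.14},{"slide":[-0.03,0.4,0],"delta_rot":[0,0,0],"fingers":-1},{"slide":[-0.03,0.4,0],"delta_rot":[0,0,0],"fingers":-1},{"slide":[-0.03,0.4,0],"delta_rot":[0,0,0],"fingers":-1}]'

```text
time_s: 36.48
tcp_pos: [0.4622, 0.0792, 0.2273]
eef_rot: [-180.0, -0.1, 0.0]
contact_force: [1.4, -0.2, -0.2]
gripper_width: 0.0134
gripper_force: 0.0
```

Call:
play_rows --rows '[{"slide":[-0.03,0.39,0],"delta_rot":[0,0,0],"fingers":-1},{"slide":[0,0,0.3],"delta_rot":[0,0,0],"fingers":-1},{"slide":[0,0,0.3],"delta_rot":[0,0,0],"fingers":-1},{"slide":[0,0,0],"delta_rot":[0,0,0],"fingers":-1}]'

```text
time_s: 36.98
tcp_pos: [0.4561, 0.0213, 0.1346]
eef_rot: [179.9, 0.3, -0.1]
contact_force: [0.1, 0.4, 0.8]
gripper_width: 0.0009
gripper_force: 0.0
```

Run:
```python
from h import *
c=stones(); s=cap('scene')
a=cv2.resize(c['image'][200:340,150:370],(550,350),interpolation=cv2.INTER_CUBIC); b=cv2.resize(s['image'][130:330,400:500],(250,500),interpolation=cv2.INTER_CUBIC)
o=np.zeros((500,800,3),np.uint8); o[:350,:550]=a; o[:,550:]=b; cv2.imwrite('pics/m6.png',o)
```

```text
37.02 [0.4578 0.022  0.1366] 0.0006 0.0
```

View pics/m6.png

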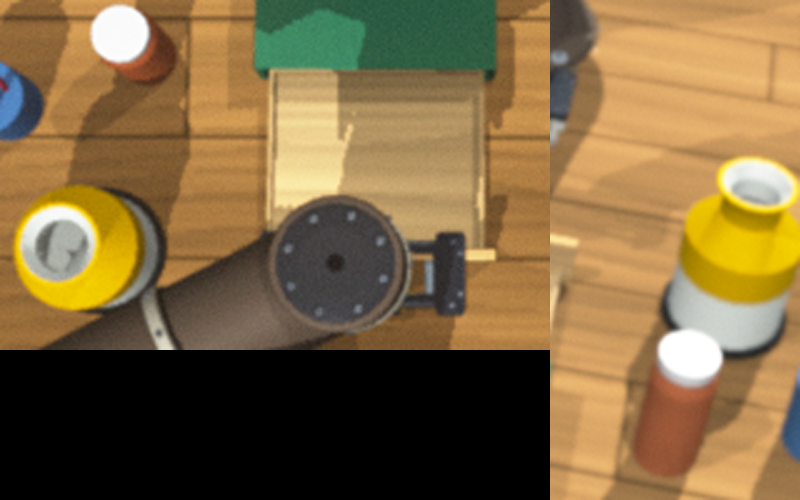

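The drawer is empty in the visible part, stones show inside the yellow mouth at (60,248), and none lie outside. I'll lower the fingers into the gap and push the drawer shut.

Call:
play_rows --rows '[{"slide":[0,0,0.3],"delta_rot":[0,0,0],"fingers":-1},{"slide":[0,0,0.25],"delta_rot":[0,0,0],"fingers":-1},{"slide":[0,0,0.11],"delta_rot":[0,0,0],"fingers":-1},{"slide":[0,0,0],"delta_rot":[0,0,0],"fingers":-1}]'

```text
time_s: 37.58
tcp_pos: [0.4589, 0.0229, 0.0381]
eef_rot: [180.0, -0.0, 0.0]
contact_force: [0.0, 0.9, -0.3]
gripper_width: 0.0004
gripper_force: 0.0
```

Call:
play_rows --rows '[{"slide":[0.04,0,0],"delta_rot":[0,0,0],"fingers":-1},{"slide":[0.06,0,0],"delta_rot":[0,0,0],"fingers":-1},{"slide":[0.15,0,0],"delta_rot":[0,0,0],"fingers":-1},{"slide":[0.2,0,0],"delta_rot":[0,0,0],"fingers":-1},{"slide":[0.25,0,0],"delta_rot":[0,0,0],"fingers":-1},{"slide":[0.2,0,0],"delta_rot":[0,0,0],"fingers":-1},{"slide":[0.15,0,0],"delta_rot":[0,0,0],"fingers":-1},{"slide":[0.1,0,0],"delta_rot":[0,0,0],"fingers":-1}]'

```text
time_s: 38.58
tcp_pos: [0.6318, 0.022, 0.0378]
eef_rot: [-180.0, -0.0, -0.0]
contact_force: [-2.4, 0.3, 1.7]
gripper_width: 0.0005
gripper_force: 1.1
```

Call:
play_rows --rows '[{"slide":[0.05,0,0],"delta_rot":[0,0,0],"fingers":-1},{"slide":[0.03,0,0],"delta_rot":[0,0,0],"fingers":-1},{"slide":[0.03,0,0],"delta_rot":[0,0,0],"fingers":-1},{"slide":[0,0,0],"delta_rot":[0,0,0],"fingers":-1}]'

```text
time_s: 39.08
tcp_pos: [0.6472, 0.0224, 0.0374]
eef_rot: [-180.0, -0.0, 0.0]
contact_force: [0.6, 0.7, 0.6]
gripper_width: 0.0007
gripper_force: 0.0
```

Call:
play_rows --rows '[{"slide":[0.02,0,0],"delta_rot":[0,0,0],"fingers":-1},{"slide":[0.02,0,0],"delta_rot":[0,0,0],"fingers":-1},{"slide":[0,0,0],"delta_rot":[0,0,0],"fingers":-1}]'

```text
time_s: 39.45
tcp_pos: [0.6532, 0.0223, 0.0373]
eef_rot: [-180.0, -0.0, -0.0]
contact_force: [-0.7, -0.7, -0.2]
gripper_width: 0.0004
gripper_force: 0.3
```

Call:
play_rows --rows '[{"slide":[0.02,0,0],"delta_rot":[0,0,0],"fingers":-1},{"slide":[0.015,0,0],"delta_rot":[0,0,0],"fingers":-1},{"slide":[0,0,0],"delta_rot":[0,0,0],"fingers":-1}]'

```text
time_s: 39.83
tcp_pos: [0.6532, 0.0218, 0.0364]
eef_rot: [179.9, 0.5, -0.1]
contact_force: [-17.4, 3.4, 10.6]
gripper_width: 0.0004
gripper_force: 8.4
```

Hard stop at about 17 N: the drawer is shut. I'll back off to mid-gap, lift and check.

Call:
play_rows --rows '[{"slide":[-0.08,0,0],"delta_rot":[0,0,0],"fingers":-1},{"slide":[0,0,-0.15],"delta_rot":[0,0,0],"fingers":-1},{"slide":[0,0,-0.35],"delta_rot":[0,0,0],"fingers":-1},{"slide":[0,0,-0.4],"delta_rot":[0,0,0],"fingers":-1},{"slide":[0,0,-0.4],"delta_rot":[0,0,0],"fingers":-1},{"slide":[-0.3,0.2,0],"delta_rot":[0,0,0],"fingers":-1},{"slide":[-0.3,0.3,0],"delta_rot":[0,0,0],"fingers":-1},{"slide":[-0.2,0.3,0],"delta_rot":[0,0,0],"fingers":-1}]'

```text
time_s: 40.83
tcp_pos: [0.5255, -0.0978, 0.2328]
eef_rot: [-180.0, -0.1, 0.0]
contact_force: [0.4, -1.1, 0.7]
gripper_width: 0.0002
gripper_force: 0.0
```

Call:
play_rows --rows '[{"slide":[0,0.3,0],"delta_rot":[0,0,0],"fingers":-1},{"slide":[0,0,0],"delta_rot":[0,0,0],"fingers":-1},{"slide":[0,0,0],"delta_rot":[0,0,0],"fingers":-1}]'

```text
time_s: 41.2
tcp_pos: [0.5271, -0.142, 0.2323]
eef_rot: [-180.0, -0.1, -0.1]
contact_force: [0.5, -0.7, 0.1]
gripper_width: 0.0003
gripper_force: 0.0
```

Run:
```python
from h import *
c=cap('top'); cv2.imwrite('pics/f7.png',cv2.resize(c['image'][110:330,110:390],None,fx=2.7,fy=2.7,interpolation=cv2.INTER_CUBIC))
print(r.get_state()['contact_force'])
```

```text
[ 0.64435718  0.44526838 -0.63814289]
```

View pics/f7.png

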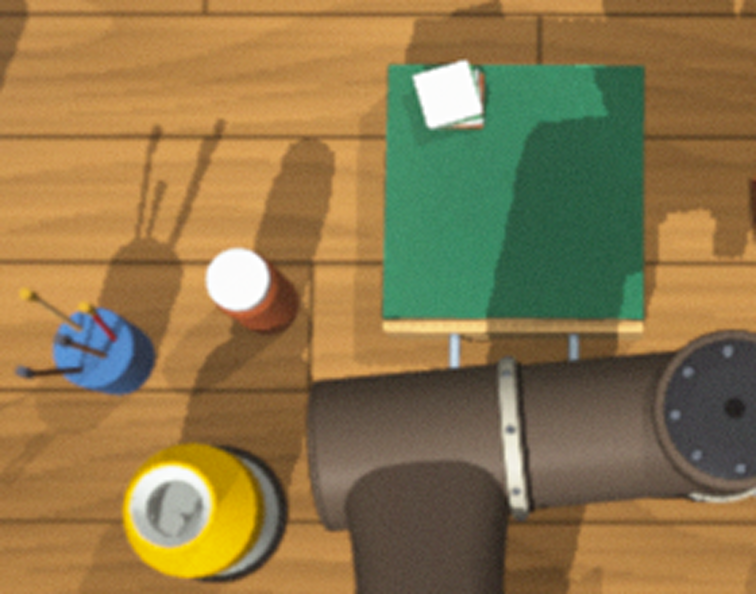

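The drawer is flush shut, and the bottle (240,280) and mug (95,345) stand. One closer look into the mouth, to make sure no stone is stuck in the neck.

Run:
```python
from h import *
c=cap('top'); s=cap('scene')
a=cv2.resize(c['image'][270:325,148:213],(591,500),interpolation=cv2.INTER_CUBIC)
p=proj(s,[[.482,.322,.19]])[0].astype(int); print(p)
b=cv2.resize(s['image'][p[1]-25:p[1]+25,p[0]-10-10:p[0]+20],(200,250),interpolation=cv2.INTER_CUBIC)
o=np.zeros((500,800,3),np.uint8); o[:,:591]=a; o[:250,591:791]=b; cv2.imwrite('pics/g8.png',o)
# expected pixel size of 28 mm disc at heights
for z in(.16,.08): q=proj(c,[[.482,.308,z],[.482,.336,z]]); print(z,q, (q[0]-[148,270])*9.09,(q[1]-[148,270])*9.09)
```

```text
[481 204]
0.16 [[181.47561366 298.68414705]
 [170.26159996 298.65373811]] [304.29332817 260.73889671] [202.35794368 260.46247945]
0.08 [[189.06492879 299.75432487]
 [178.43519628 299.7256676 ]] [373.28020268 270.4668131 ] [276.6559342  270.20631846]
```

View pics/g8.png

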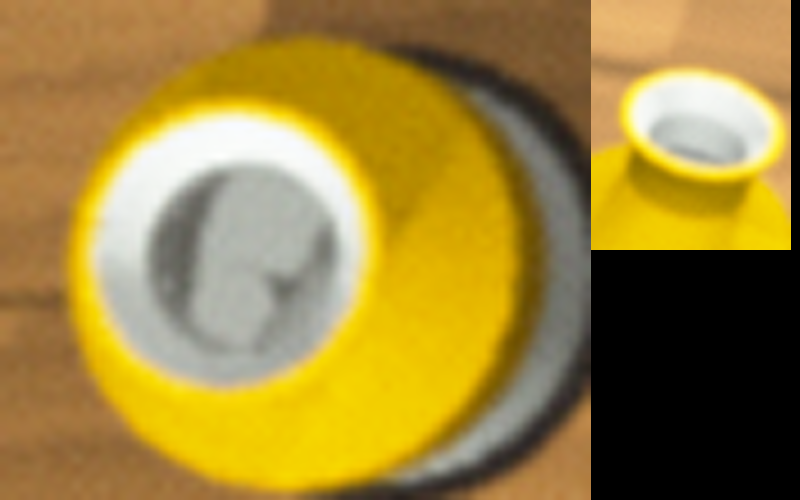

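The neck is clear; the stones lie dim and deep below it (around (250,270)). Handing in.

```bash
python3 -c "
from plant import r
print(r.close_job())"
```

```text
the job is handed in; nothing more can be done
None
```

I put all eight milling stones into the yellow jar, pushed the drawer shut against its stop, left the brush mug and glaze bottle standing where they were, and handed in the job at about 41 s of robot time.

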